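Shut the quarantine cabinet and post the reject

ROBOT

A 7-joint arm with a two-finger parallel gripper is mounted at the origin on the work surface. World frame = base frame: x ahead of the robot, y to its left, z up, the work surface at z = 0. Lengths are in m, angles in rad, forces in N, time in s.
With the tool pointing down it reaches from about 0.4 to 0.85 m from the base axis. Payload 4.5 kg.
Tool frame: the origin (TCP) lies on the centre line of the jaws, within the pads' length; the fingertips stand r.tip_extent ahead of it and the grasp point (between the pads) is the TCP (r.tip_extent is the distance from the TCP to the fingertips, in m); z points along the fingers, y is the line along which they close (so a half turn about z gives the same grasp; the last joint's range is limited). The gripper opens to 88 mm and grips with 3 to 60 N. Pads are 18 mm wide; open, the fingers measure 123 mm over their backs; the gripper's body (75 mm by 187 mm) begins 45 mm behind the grasp point.
Start: joints at [-1.147, 0.689, -0.195, 1.565, 0.157, 0.902, -0.215], TCP at [0.237, 0.578, 0.258] pointing down, gripper open.
Joint ranges: [-3.01, 3.01], [-0.46, 2.08], [-1.47, 1.51], [0.13, 2.56], [-1, 4.14], [0.04, 2.09], [-2.66, 2.66]. Speed limits (rad/s): [2.57, 2.57, 3.14, 3.14, 3.14, 3.14, 3.14].

INTERFACE

Orientations are given as a unit quaternion [x, y, z, w].
In Python, from plant import sensors, vision, finish_job, r gives the robot as it stands. The module is installed in compiled form; this text tells all that it offers.
- The arm moves only by the tool step_arm, never from a script. Its argument "steps" is a list of rows, each a list of 2 entries, a list of its own where there are three numbers: the shift along the tool's x, y, z in cm, then the turn, a rotation vector about the tool's x, y, z in degrees. A call has 1 to 12 rows; each row shifts and turns the commanded pose from where the row before left it, along the tool's axes as they then stand; what a row does not reach is not made up. A row lasts 1/8 s, in which the tool goes at most 62.5 mm and 10.7 degrees, less where a joint would pass 70% of its speed; a pose out of reach is approached as far as the arm can. A call with a gripper value outside its range is refused whole. "claw" is the opening, from -1 (shut) to 1 (fully open), set as the call begins (left out, the last holds). The fingers move at their own pace and stop on an object; "grip_force" is the grip in N (left out, the last holds). Time passes only in rows, so rows that do not move let the fingers close. It gives the time, the measured TCP pose, the force, the opening and the grip force at its end, in the units of the state.
- sensors.get_state(): the state, without advancing time (a new reading comes with each control period).
- vision.snapshot(name): name is "side" or "top" or "wrist"; returns a dict with "img" (384x512x3 uint8, red, green, blue), "fx", "fy", "cx", "cy" (pixels), "k1" (the pictures are not rectified: a ray, as slopes to the right and down, at radius r is drawn at 1 + k1 r^2 times it, then the intrinsics apply), "position" and "rotation" of the camera in the world. Camera axes: x right, y down, z forward; pixel columns grow to the right and rows downward; lengths in m; the calibration is good to about 2 mm. A picture is of the moment at which its call begins. There is no depth.
- finish_job(): hands the job in; it is judged then, once.
The state is a dict: "clock": time; "q": joint angles; "qd": joint speeds; "joint_torque": joint torques, N m; "tool_pos": TCP position; "eef_rot": TCP orientation; "contact_force": force on the tool from outside, world axes, zero at the start; "moment": the same for the moment, N m; "opening": opening from 0.0 (shut) to 1.0 (fully open); "finger_force": force on a finger pad.
Only numpy, scipy, OpenCV 4.12 (cv2) and the standard library are available. Lean on these libraries where they do the work, as an engineer would, in place of code of your own. Each camera call takes 0.05 s, during which the arm holds its last target. There are 200 camera calls.

TASK

The small quarantine cabinet on the inspection bench stands open: push its tray fully home, then shut the left leaf with the rebated edge first and the right leaf with the flange last, so that the flange laps over the rebate and both are fully closed. Then take the rejected inverted-T bracket and, holding it, push it down through the spring flap in the cabinet's top and let go, so that it ends in the tray with the flap shut behind it. Leave everything else on the bench where it is.

Things in the scene. Friction and masses are not known exactly. Their poses are not given: they have to be found in the camera images.
- cabinet: Light-grey sheet-steel cabinet, 170 deep (x) x 280 wide (y) x 150 mm high, fixed, yaw within 0.2 rad. Origin: centre of its underside, on the bench; -x side is the open front towards the robot, +y is the robot's left. Flat top at z = 150 mm. Leaf hinge axes are vertical at x = -98 mm, y = +140 mm (rebated leaf) and -140 mm (flanged leaf) in its frame.
- slot (a point): Centre of the opening in the cabinet's top, at the top face, 150 mm above the bench on the cabinet's vertical centre line; axes as the cabinet's. The opening is 94 mm (x) by 134 mm (y) through the 5 mm top, filled flush by the flap.
- tray (a joint): How far the steel tray sticks out of the front, m: 0 = fully home (a stop; within 8 mm counts), 0.10 = farthest out. Slides along the cabinet's x, stays where left (friction 2 N). Open-topped, 148 deep x 190 wide, walls 4 mm thick and 90 mm high; its front plate is taller, top edge 126 mm above the bench.
- tray_front (a point): Point at the centre of the width of the tray's front plate, on its outer (robot-side) face, 106 mm above the bench; with the tray home it lies 80 mm in front of the cabinet's origin, 5 mm behind the cabinet's front edge. Axes as the cabinet's.
- tray_floor (a point): Centre of the tray's inner floor, 10 mm above the bench; axes as the cabinet's. Inside the tray is 140 mm (x) by 182 mm (y).
- rebated_leaf (a joint): Angle of the left (+y) leaf, rad: 0 = shut, 1.57 = straight out to the robot, stop at 1.85; stays where left (friction 0.05 N m). Panel 2 to 144 mm above bench, 12 mm thick, 124 mm wide from the hinge; from the cut-away free edge a tongue 5 mm thick, 24 mm wide goes on along the inner face. No handle: push its outer face. It must lie behind the other's flange; cannot shut after it.
- rebated_push (a point): Point on the outer face of the rebated leaf, 105 mm from its hinge axis, 110 mm above the bench; point axes turn with the leaf: -x points out of the outer face, +y points to the hinge.
- flanged_leaf (a joint): Angle of the right (-y) leaf, rad: 0 = shut; opening, height, thickness and friction as the other leaf. Panel 130 mm wide from the hinge; a flange 5 mm thick, 24 mm wide carries its outer face on beyond the free edge and laps 22 mm over the front of the other leaf's tongue, faces flush, when both are shut. No handle: push its outer face.
- flanged_push (a point): Point on the outer face of the flanged leaf, 105 mm from its hinge axis, 110 mm above the bench; point axes turn with the leaf: -x points out of the outer face, +y points away from the hinge to the free edge.
- flap (a joint): Angle of the aluminium flap in the cabinet's top, rad: 0 = shut and flush, grows to 1.55 as it swings down inside. 88 mm (x) by 128 mm (y), 4 mm thick, 60 g, hinged along its far (+x) edge, 46 mm beyond the slot's centre; a weak spring (0.06 N m shut, 0.15 N m open) swings it shut by itself.
- bracket: The reject: dark cast-iron inverted-T bracket, 0.25 to 0.45 kg. Base plate 100 mm long (its x) x 44 mm (y) x 14 mm high; upright rib along its middle 84 mm long x 12 mm thick (y), top 70 mm high. Origin: centre of its underside. Starts standing on its base to the robot's right among two other iron things. Grip the rib from above across its thickness.
- v_block: Bystander: dark iron V-block 90 x 64 x 56 mm with a V groove along its top. Origin: centre of its underside.
- frame_level: Bystander: dark iron square frame level 110 mm long (its x), 30 mm thick, 90 mm high, standing on edge, open in the middle. Origin: centre of its underside.
- gauge_case: Bystander: shut wooden gauge-block case 110 x 160 x 35 mm lying to the robot's left. Origin: centre of its underside.
- setting_ring: Bystander: steel setting disc, 72 mm diameter, 30 mm high, lying to the left of the cabinet. Origin: centre of its underside.
- screw_jack: Bystander: small dark steel screw jack, 56 mm diameter foot, 62 mm high, in front of the setting disc. Origin: centre of its underside.
There are look-alikes about, which are no part of the job. Leave any orange, pink or red look-alike of the bracket alone.

How it is judged:
By the outcome, as a careful person would: the job done as asked, in the order asked, and still so for the second after the job is handed in, with the robot touching nothing.
It also fails if it takes over 72 s, if anything falls off the work surface, if the arm or the gripper's body presses on something with over 40 N, if the wrist force passes 120 N, or if a joint passes its speed limit or range.

## Working session

There is one attempt and no reset: what is moved stays moved. The work goes in short steps, Python scripts to look and compute and a tool call to move; the robot and the scene stay as the last step left them, time stands still between calls to the robot, and variables do not carry over. Pictures are saved under pics/ and viewed, at most 10 in all, crops included, and the job is handed in when it is done.

Besides the shell and the picture viewer there is one more tool, called after "Call:" as name([rows], argument=value, ...), one row to a line, values as JSON. step_arm: Moves the arm, as the interface text tells. Its arguments: {"type":"object","properties":{"steps":{"type":"array"},"claw":{"type":"number"},"grip_force":{"type":"number"}},"required":["steps"]}

```bash
mkdir -p pics
cat > h.py <<'E'
import numpy as np, cv2
from scipy.spatial.transform import Rotation as R
from plant import sensors, vision, finish_job, r
def snap(n, f=None):
    s=vision.snapshot(n)
    if f: cv2.imwrite('pics/'+f, s['img'][:,:,::-1])
    return s
def rays(s,px):
    K=np.array([[s['fx'],0,s['cx']],[0,s['fy'],s['cy']],[0,0,1.]])
    u=cv2.undistortPoints(np.array(px,float).reshape(-1,1,2),K,np.array([s['k1'],0,0,0.])).reshape(-1,2)
    d=np.c_[u,np.ones(len(u))]
    M=np.array(s['rotation']); M=M if M.shape==(3,3) else R.from_quat(M).as_matrix()
    return np.array(s['position']), d@M.T
def plane(s,px,z):
    p,d=rays(s,px); return p+d*((z-p[2])/d[:,2])[:,None]
def proj(s,P):
    M=np.array(s['rotation']); M=M if M.shape==(3,3) else R.from_quat(M).as_matrix()
    c=(np.atleast_2d(P)-s['position'])@M; u=c[:,:2]/c[:,2:]; k=1+s['k1']*(u**2).sum(1)
    return u*k[:,None]*[s['fx'],s['fy']]+[s['cx'],s['cy']]
E
python3 - <<'E'
from h import *
for n in('top','side','wrist'):
    s=snap(n,n+'0.png'); print(n,s['position'],np.round(s['rotation'],3).tolist(),s['fx'],s['cx'],s['cy'],s['k1'])
print(sensors.get_state(), r.tip_extent)
E
```

```text
top [ 0.42762096 -0.01120203  1.65522306] [-0.705, 0.708, -0.021, 0.029] 461.61704499332916 259.2310068100064 186.38367440489907 -0.10523458448491198
side [-0.12376712  1.15949491  0.84498532] [-0.233, 0.826, -0.496, 0.13] 381.1388446466444 251.9472394858759 193.43743184645922 -0.12624145673696766
wrist [0.16455659 0.6063126  0.38291324] [0.821, 0.55, 0.084, 0.127] 294.65930670475456 252.81566362025202 190.31130701362312 -0.046300276595041025
{'clock': 0.15, 'q': array([-1.14718823,  0.68981948, -0.19452246,  1.56607684,  0.15731082,
        0.9025008 , -0.21512406]), 'qd': array([-0.00113176, -0.00386123, -0.00103957, -0.00265413, -0.00020655,
        0.00032042,  0.00078499]), 'joint_torque': array([-2.39541041e-03, -5.27862060e+01, -1.26877841e+00, -1.53585899e+01,
       -5.25081635e-02,  3.96132542e-03,  1.21908233e-04]), 'tool_pos': array([0.23737305, 0.57768652, 0.25708409]), 'eef_rot': array([ 1.93652375e-01,  9.81069956e-01, -7.02354863e-04, -8.16164537e-05]), 'contact_force': array([-0.48211845,  0.10346199, -0.29654304]), 'moment': array([ 0.01422842,  0.02209173, -0.00623005]), 'finger_force': 0.0, 'opening': 1.0001972003642174} 0.019
```

View pics/top0.png

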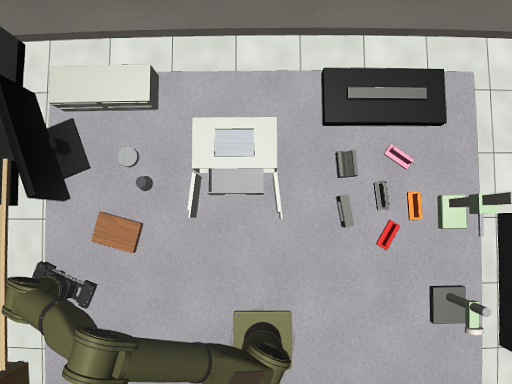

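View pics/side0.png

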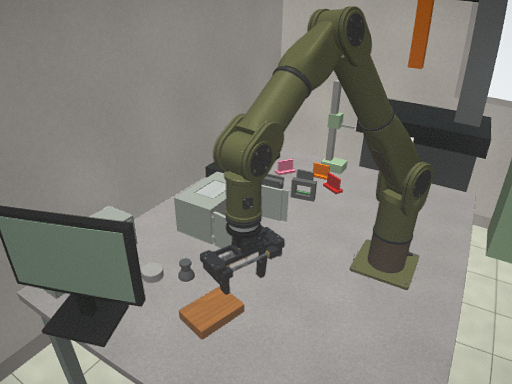

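The top view shows the open cabinet at about (234,143), with its leaves at (194,193) and (278,193). The tray is out at (236,181). There are three dark iron things at (346,163), (344,210) and (381,195), and pink, orange and red look-alikes at (399,156), (415,206) and (388,235). I'll enlarge to tell the dark ones apart.

Run:
```python
from h import *
s=snap('top'); im=s['img']
a=cv2.resize(im[135:255,320:440],None,fx=4,fy=4,interpolation=cv2.INTER_CUBIC)
b=cv2.resize(im[105:225,180:290],None,fx=2.6,fy=4,interpolation=cv2.INTER_CUBIC)
b=cv2.resize(im[105:225,180:290],(286,312),interpolation=cv2.INTER_CUBIC)
c=np.zeros((480,770,3),np.uint8); c[:,:480]=a; c[:312,484:770]=b
cv2.imwrite('pics/c1.png',c[:,:,::-1])
hsv=cv2.cvtColor(im,cv2.COLOR_RGB2HSV)
# dark things
m=((hsv[:,:,2]<105)).astype(np.uint8); m[:,:325]=0;m[:140]=0;m[:,430:]=0;m[250:]=0
n,l,st,ce=cv2.connectedComponentsWithStats(m)
for i in range(1,n):
    if st[i,4]>40: print(st[i],ce[i])
# cabinet top bright
w=(im.min(2)>205).astype(np.uint8); w[:,:185]=0;w[:,290:]=0;w[:100]=0;w[230:]=0
cs,_=cv2.findContours(w,cv2.RETR_EXTERNAL,cv2.CHAIN_APPROX_NONE)
for k in cs:
    if cv2.contourArea(k)>30:
        q=cv2.approxPolyDP(k,2.0,True).reshape(-1,2); print(q.tolist()); print(np.round(plane(s,q,.15),3).tolist())
print(im[125,200],im[145,234],im[183,234],im[195,193])
```

```text
[390 149  21  15  74] [399.51351351 156.12162162]
[335 150  22  28 369] [345.71273713 164.38211382]
[379 183   7  25 112] [382.         194.95535714]
[413 194   5  23  86] [415.13953488 204.95348837]
[336 196  10  31  97] [340.37113402 210.84536082]
[383 225  13  21  63] [388.47619048 234.68253968]
[[194, 173], [188, 201], [189, 217]]
[[0.578, 0.22, 0.15], [0.486, 0.239, 0.15], [0.434, 0.235, 0.15]]
[[276, 172], [274, 178], [278, 211], [281, 211], [282, 218]]
[[0.58, -0.05, 0.15], [0.561, -0.043, 0.15], [0.453, -0.056, 0.15], [0.453, -0.065, 0.15], [0.43, -0.068, 0.15]]
[[193, 118], [192, 167], [276, 167], [276, 117]]
[[0.762, 0.225, 0.15], [0.598, 0.226, 0.15], [0.597, -0.05, 0.15], [0.763, -0.051, 0.15]]
[229 230 220] [202 207 212] [180 181 183] [59 60 58]
```

View pics/c1.png

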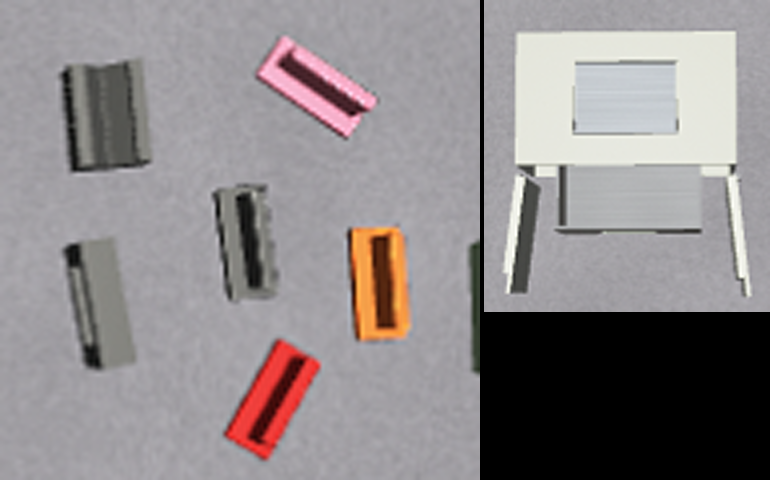

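At (381,195) is a grooveless base plate with a thin upright rib, so this dark iron piece is the bracket. (346,163) has a V groove, so it is the V-block. (344,210) is a tall plain bar, so it is the level. The pink, orange and red ones stay untouched. The cabinet measures 0.276 x 0.165 m at z=0.15, which fits the given size. Its centre is near (0.680, 0.0875) with yaw about 0.

```bash
cat >> h.py <<'E'
def go(x,y,z,ydeg=None,frm=None):
    "delta in tool axes (cm) from measured pose; ydeg = wanted world heading of tool y"
    st=sensors.get_state(); M=R.from_quat(st['eef_rot']).as_matrix()
    d=M.T@(np.array([x,y,z])-st['tool_pos'])*100
    h=np.degrees(np.arctan2(M[1,1],M[0,1]))
    print('delta cm',np.round(d,2),'heading y',round(h,2),'turn z',None if ydeg is None else round(h-ydeg,2))
E
python3 - <<'E'
from h import *
s=snap('top')
print('tray front', plane(s,[[205,194],[237.7,194],[262,194]],.126).round(3).tolist())
print('bracket base', plane(s,[[381,195]],.014).round(3), 'jack',plane(s,[[144,183]],.062).round(3))
im=s['img'].astype(float); # subpixel edges of cabinet top
g=im.mean(2)
def edge_col(c,r0,r1):
    p=g[r0:r1,c]; k=np.abs(np.diff(p)); return r0+.5+(k*np.arange(len(k))).sum()/k.sum()
cols=range(197,274,4); far=plane(s,[[c,edge_col(c,114,121)] for c in cols],.15)
f=np.polyfit(far[:,1],far[:,0],1); print('far edge slope',f, 'x at y=.0875',np.polyval(f,.0875))
def edge_row(r_,c0,c1):
    p=g[r_,c0:c1]; k=np.abs(np.diff(p)); return c0+.5+(k*np.arange(len(k))).sum()/k.sum()
rr=range(122,164,4)
for a in((188,197),(272,281)):
    e=plane(s,[[edge_row(q,*a),q] for q in rr],.15); print(np.polyfit(e[:,0],e[:,1],1), e[:,1].mean())
go(.45,.0875,.25,90)
E
```

```text
tray front [[0.51, 0.186, 0.126], [0.51, 0.077, 0.126], [0.51, -0.004, 0.126]]
bracket base [[ 0.51  -0.429  0.014]] jack [[0.553 0.409 0.062]]
far edge slope [0.00275082 0.76522366] x at y=.0875 0.7654643587323199
[0.00190011 0.22729217] 0.22858714356427712
[-0.00078201 -0.0518931 ] -0.05242463062638221
delta cm [-38.3  -37.28   0.76] heading y 67.67 turn z -22.33
```

Call:
step_arm([
  [[0,0,0],[0,0,-7.44]],
  [[0,0,0],[0,0,-7.44]],
  [[0,0,0],[0,0,-7.45]],
  [[-2.1,-4.9,0],[0,0,0]],
  [[-2.1,-4.9,0],[0,0,0]],
  [[-2.1,-4.9,0],[0,0,0]],
  [[-2.1,-4.9,0],[0,0,0]],
  [[-2.1,-4.9,0],[0,0,0]],
  [[-2.1,-4.9,0],[0,0,0]],
  [[-2.1,-4.9,0],[0,0,0]],
  [[-2.1,-4.9,0],[0,0,0]],
  [[-2.1,-4.9,0],[0,0,0]],
], claw=-1)

```text
clock: 1.75
tool_pos: [0.4272, 0.1356, 0.2579]
eef_rot: [-0.0, 1.0, 0.0, 0.0]
contact_force: [0.8, 0.1, 0.9]
opening: 0.003
finger_force: 0.0
```

Call:
step_arm([
  [[-0.5,-2.4,3],[0,0,0]],
  [[-0.5,-2.4,3],[0,0,0]],
  [[0,0,4],[0,0,0]],
  [[0,0,3],[0,0,0]],
  [[0,0,1],[0,0,0]],
  [[0,0,0],[0,0,0]],
])

```text
clock: 2.5
tool_pos: [0.4365, 0.0893, 0.1176]
eef_rot: [-0.0, 1.0, -0.0, -0.0]
contact_force: [-0.2, -0.8, 0.0]
opening: 0.007
finger_force: 0.0
```

Call:
step_arm([
  [[-3,0,0],[0,0,0]],
  [[-2,0,0],[0,0,0]],
  [[-1,0,0],[0,0,0]],
  [[-1,0,0],[0,0,0]],
  [[-1,0,0],[0,0,0]],
  [[-1,0,0],[0,0,0]],
  [[-1,0,0],[0,0,0]],
  [[-1,0,0],[0,0,0]],
  [[-1,0,0],[0,0,0]],
  [[-1,0,0],[0,0,0]],
  [[-1,0,0],[0,0,0]],
])

```text
clock: 3.88
tool_pos: [0.5771, 0.089, 0.1176]
eef_rot: [0.0, 1.0, -0.0, -0.0]
contact_force: [-2.8, -0.2, 1.1]
opening: 0.006
finger_force: 1.1
```

Call:
step_arm([
  [[-0.5,0,0],[0,0,0]],
  [[0,0,0],[0,0,0]],
])

```text
clock: 4.12
tool_pos: [0.5825, 0.0894, 0.1177]
eef_rot: [0.0, 1.0, 0.0, 0.001]
contact_force: [0.2, 0.9, -0.8]
opening: 0.009
finger_force: 0.0
```

Call:
step_arm([
  [[-0.3,0,0],[0,0,0]],
  [[-0.3,0,0],[0,0,0]],
  [[0,0,0],[0,0,0]],
])

```text
clock: 4.5
tool_pos: [0.5848, 0.0894, 0.1176]
eef_rot: [-0.0, 1.0, -0.0, -0.003]
contact_force: [-7.6, 0.2, 5.2]
opening: 0.007
finger_force: 3.7
```

Call:
step_arm([
  [[-0.3,0,0],[0,0,0]],
  [[0,0,0],[0,0,0]],
])

```text
clock: 4.75
tool_pos: [0.5847, 0.0894, 0.1175]
eef_rot: [-0.001, 1.0, -0.001, -0.006]
contact_force: [-14.9, 0.9, 9.9]
opening: 0.004
finger_force: 7.2
```

Call:
step_arm([
  [[2,0,0],[0,0,0]],
  [[2,0,-3],[0,0,0]],
  [[3,0,-4],[0,0,0]],
  [[3,5,-3],[0,0,0]],
  [[1,5.5,0],[0,0,0]],
  [[0,5.5,0],[0,0,0]],
  [[0,5,3],[0,0,0]],
  [[0,0,4],[0,0,0]],
  [[0,0,3],[0,0,0]],
  [[0,0,0],[0,0,0]],
])

```text
clock: 6.0
tool_pos: [0.481, 0.2964, 0.1147]
eef_rot: [-0.0, 1.0, -0.001, -0.001]
contact_force: [0.1, -0.4, -0.1]
opening: 0.007
finger_force: 0.0
```

Run:
```python
from h import *
s=snap('side'); cv2.imwrite('pics/s1.png',cv2.resize(s['img'][120:320,130:380],(750,600))[:,:,::-1])
print(sensors.get_state()['tool_pos'],sensors.get_state()['contact_force'])
```

```text
[0.48187856 0.29688536 0.11612506] [0.47476835 0.64236821 0.52058377]
```

View pics/s1.png

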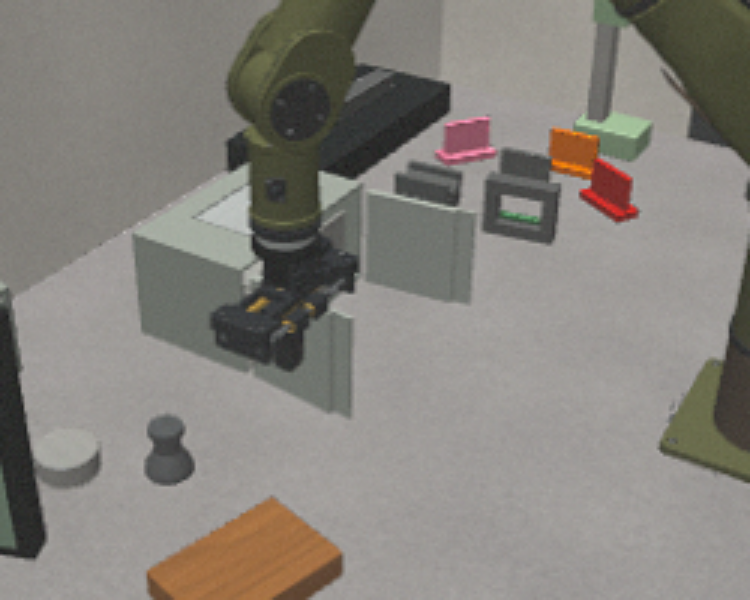

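The close view shows the shut gripper beside the outer face of the left leaf, near (300,345) in the crop. The bystanders are clear of it. Next I sweep the leaf shut along its arc.

Call:
step_arm([
  [[0,-2,0],[0,0,0]],
  [[0,-2,0],[0,0,0]],
  [[0.1,-1.3,0],[0,0,0]],
  [[0.1,-1.3,0],[0,0,0]],
  [[0.1,-1.3,0],[0,0,0]],
  [[-0.3,-1.3,0],[0,0,0]],
  [[-0.4,-1.3,0],[0,0,0]],
  [[-0.4,-1.3,0],[0,0,0]],
  [[-0.9,-1.1,0],[0,0,0]],
  [[-1,-1.1,0],[0,0,0]],
  [[-1,-1.1,0],[0,0,0]],
])

```text
clock: 7.42
tool_pos: [0.5196, 0.145, 0.1162]
eef_rot: [0.0, 1.0, -0.0, -0.0]
contact_force: [-0.4, 1.6, 0.2]
opening: 0.005
finger_force: 0.5
```

Call:
step_arm([
  [[-1,-0.5,0],[0,0,0]],
  [[-1,-0.5,0],[0,0,0]],
  [[-0.8,-0.4,0],[0,0,0]],
  [[0,0,0],[0,0,0]],
])

```text
clock: 7.92
tool_pos: [0.5477, 0.1313, 0.1163]
eef_rot: [0.001, 1.0, -0.0, 0.0]
contact_force: [-0.2, -0.5, -0.5]
opening: 0.004
finger_force: 0.0
```

Call:
step_arm([
  [[-0.5,0,0],[0,0,0]],
  [[-0.4,0,0],[0,0,0]],
  [[-0.3,0,0],[0,0,0]],
  [[-0.2,0,0],[0,0,0]],
  [[0,0,0],[0,0,0]],
])

```text
clock: 8.55
tool_pos: [0.5612, 0.1319, 0.1163]
eef_rot: [0.0, 1.0, 0.0, 0.0]
contact_force: [0.0, 0.6, 0.1]
opening: 0.002
finger_force: 0.0
```

Call:
step_arm([
  [[-0.3,0,0],[0,0,0]],
  [[0,0,0],[0,0,0]],
])

```text
clock: 8.8
tool_pos: [0.5642, 0.1319, 0.1163]
eef_rot: [0.0, 1.0, 0.0, 0.0]
contact_force: [-0.6, -0.5, -0.0]
opening: 0.005
finger_force: 0.0
```

Call:
step_arm([
  [[-0.2,0,0],[0,0,0]],
  [[-0.2,0,0],[0,0,0]],
  [[0,0,0],[0,0,0]],
])

```text
clock: 9.18
tool_pos: [0.5682, 0.1318, 0.1163]
eef_rot: [0.0, 1.0, 0.0, 0.0]
contact_force: [-0.9, -0.1, 0.3]
opening: 0.008
finger_force: 0.0
```

Call:
step_arm([
  [[-0.2,0,0],[0,0,0]],
  [[0,0,0],[0,0,0]],
])

```text
clock: 9.43
tool_pos: [0.5701, 0.1319, 0.1163]
eef_rot: [0.0, 1.0, 0.0, 0.0]
contact_force: [1.0, -0.2, -0.9]
opening: 0.0
finger_force: 0.0
```

Call:
step_arm([
  [[-0.2,0,0],[0,0,0]],
  [[-0.2,0,0],[0,0,0]],
  [[0,0,0],[0,0,0]],
])

```text
clock: 9.8
tool_pos: [0.5719, 0.1318, 0.1161]
eef_rot: [-0.0, 1.0, -0.0, -0.002]
contact_force: [-5.5, 0.0, 3.4]
opening: 0.003
finger_force: 2.7
```

Run:
```python
from h import *
a=snap('wrist')['img']; b=snap('top')['img'][105:225,180:290]
c=np.zeros((384,800,3),np.uint8); c[:,:448]=a[:,32:480]; c[:384,448:800]=cv2.resize(b,(352,384))
cv2.imwrite('pics/w1.png',c[:,:,::-1])
```

```text
(no output)
```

View pics/w1.png

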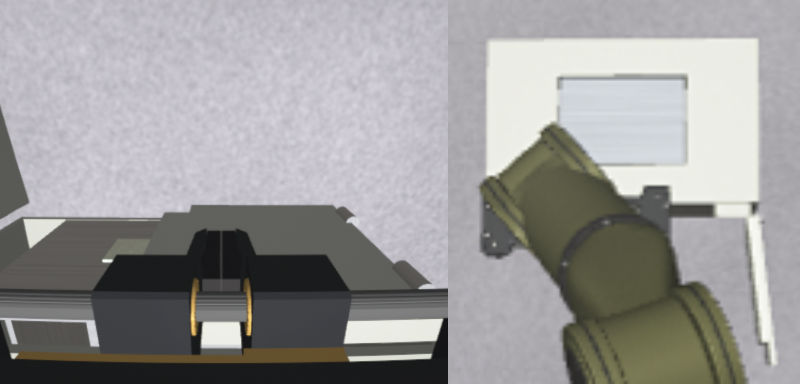

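The wrist view shows the left leaf lying across the front, with its panel and tongue ending near (165,230). Force rose to 5.5 N at its stop. The right leaf is still straight out. Next I go to its outer side.

Call:
step_arm([
  [[2,0,0],[0,0,0]],
  [[3,0,-2],[0,0,0]],
  [[3,0,-3],[0,0,0]],
  [[1.2,-2,-4],[0,0,0]],
  [[0,-5,0],[0,0,0]],
  [[0,-5,0],[0,0,0]],
  [[0,-5,0],[0,0,0]],
  [[0,-5,0],[0,0,0]],
  [[0,-4,0],[0,0,0]],
  [[0,0,3],[0,0,0]],
  [[0,0,4],[0,0,0]],
  [[0,0,2],[0,0,0]],
])

```text
clock: 11.4
tool_pos: [0.4817, -0.1284, 0.1148]
eef_rot: [0.0, 1.0, 0.0, -0.0]
contact_force: [-0.6, 0.3, 0.5]
opening: 0.004
finger_force: 0.0
```

Run:
```python
from h import *
s=snap('top')
print(sensors.get_state()['tool_pos'],sensors.get_state()['contact_force'])
b=s['img'][105:225,180:300]
cv2.imwrite('pics/t2.png',cv2.resize(b,(600,600),interpolation=cv2.INTER_CUBIC)[:,:,::-1])
```

```text
[ 0.4809355  -0.12804141  0.11329654] [-0.31733402  0.07888404 -1.55993194]
```

View pics/t2.png

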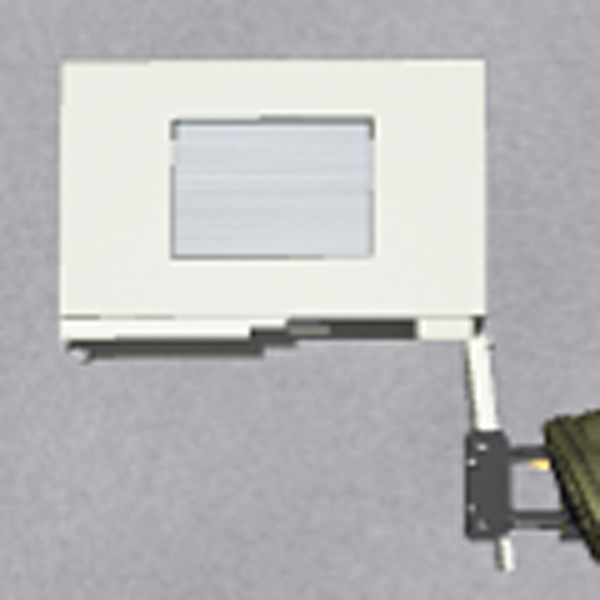

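The left leaf lies flat along the front with its thin tongue set back at (290,325). The tray is home behind it. The gripper stands right of the right leaf, so I sweep the mirrored arc.

Call:
step_arm([
  [[0,2,-0.3],[0,0,0]],
  [[0,2,0],[0,0,0]],
  [[0,0.7,0],[0,0,0]],
  [[0.1,1.3,0],[0,0,0]],
  [[0.1,1.3,0],[0,0,0]],
  [[0.1,1.3,0],[0,0,0]],
  [[-0.3,1.3,0],[0,0,0]],
  [[-0.4,1.3,0],[0,0,0]],
  [[-0.4,1.3,0],[0,0,0]],
  [[-0.9,1.1,0],[0,0,0]],
  [[-1,1.1,0],[0,0,0]],
  [[-1,1.1,0],[0,0,0]],
])

```text
clock: 12.95
tool_pos: [0.5196, 0.0304, 0.1192]
eef_rot: [0.0, 1.0, 0.0, -0.0]
contact_force: [-0.2, -0.6, -0.0]
opening: 0.007
finger_force: 0.5
```

Call:
step_arm([
  [[-1,0.5,0],[0,0,0]],
  [[-1,0.5,0],[0,0,0]],
  [[-0.8,0.4,0],[0,0,0]],
  [[-0.5,0,0],[0,0,0]],
  [[-0.5,0,0],[0,0,0]],
  [[-0.4,0,0],[0,0,0]],
  [[-0.4,0,0],[0,0,0]],
  [[0,0,0],[0,0,0]],
])

```text
clock: 13.95
tool_pos: [0.5654, 0.0437, 0.1194]
eef_rot: [0.0, 1.0, 0.0, 0.0]
contact_force: [0.0, -0.2, 0.5]
opening: 0.002
finger_force: 0.0
```

Call:
step_arm([
  [[-0.3,0,0],[0,0,0]],
  [[-0.2,0,0],[0,0,0]],
  [[0,0,0],[0,0,0]],
])

```text
clock: 14.32
tool_pos: [0.5701, 0.0438, 0.1193]
eef_rot: [0.0, 1.0, 0.0, 0.0]
contact_force: [0.1, -0.3, 0.3]
opening: 0.001
finger_force: 0.0
```

Call:
step_arm([
  [[-0.2,0,0],[0,0,0]],
  [[-0.2,0,0],[0,0,0]],
  [[0,0,0],[0,0,0]],
])

```text
clock: 14.7
tool_pos: [0.5718, 0.0437, 0.1191]
eef_rot: [-0.0, 1.0, -0.0, -0.002]
contact_force: [-5.4, 1.1, 4.7]
opening: 0.001
finger_force: 2.7
```

Call:
step_arm([
  [[-0.2,0,0],[0,0,0]],
  [[0,0,0],[0,0,0]],
])

```text
clock: 14.95
tool_pos: [0.5718, 0.0437, 0.119]
eef_rot: [-0.0, 1.0, -0.001, -0.004]
contact_force: [-10.8, 1.1, 6.4]
opening: 0.004
finger_force: 4.8
```

Both leaves stop at the same x (0.572), so the faces are flush. Now to the bracket.

Call:
step_arm([
  [[2.5,0,0],[0,0,0]],
  [[3,0,-3],[0,0,0]],
  [[1,-3,-4],[0,0,0]],
  [[0,-4.9,-3],[0,0,0]],
  [[0,-5,-2],[0,0,0]],
  [[0,-5,-2],[0,0,0]],
  [[0,-5,0],[0,0,0]],
  [[0,-5,0],[0,0,0]],
  [[0,-5,0],[0,0,0]],
  [[0,-5,0],[0,0,0]],
  [[0,-5,0],[0,0,0]],
  [[0,-4,0],[0,0,0]],
], claw=0.1)

```text
clock: 16.45
tool_pos: [0.5103, -0.428, 0.2592]
eef_rot: [0.001, 1.0, -0.0, 0.0]
contact_force: [-0.0, 0.2, -0.7]
opening: 0.551
finger_force: 0.0
```

Call:
step_arm([
  [[0,0,0],[0,0,0]],
  [[0,0,0],[0,0,0]],
])

```text
clock: 16.7
tool_pos: [0.5112, -0.4241, 0.2591]
eef_rot: [-0.0, 1.0, 0.001, 0.0]
contact_force: [0.6, 0.3, 0.3]
opening: 0.549
finger_force: 0.0
```

Run:
```python
from h import *
s=snap('wrist','w2.png'); print(sensors.get_state()['tool_pos'])
im=s['img']; hsv=cv2.cvtColor(im,cv2.COLOR_RGB2HSV)
t=snap('top')['img'][105:225,180:300]; c=np.zeros((384,800,3),np.uint8); c[:,:512]=im; c[:288,512:]=cv2.resize(t,(288,288)); cv2.imwrite('pics/w2.png',c[:,:,::-1])
m=((hsv[:,:,2]<130)&(hsv[:,:,1]<60)).astype(np.uint8)
n,l,st,ce=cv2.connectedComponentsWithStats(m)
for i in range(1,n):
    if st[i,4]>150: print(st[i],ce[i].round(1))
print(proj(s,[[.51,-.43,.0],[.51,-.43,.07]]))
```

```text
[ 0.51145558 -0.42340367  0.25933512]
[  58   60   36  104 1944] [ 76.6 110.2]
[ 343   67   34  110 1843] [361.  119.3]
[239 128  18  70 159] [249.7 151.3]
[   0  130   52   40 1605] [ 22.6 146.4]
[    0   205   512   179 59378] [256.3 315.7]
[[249.05089627 158.55579312]
 [248.3240753  171.18865289]]
```

View pics/w2.png

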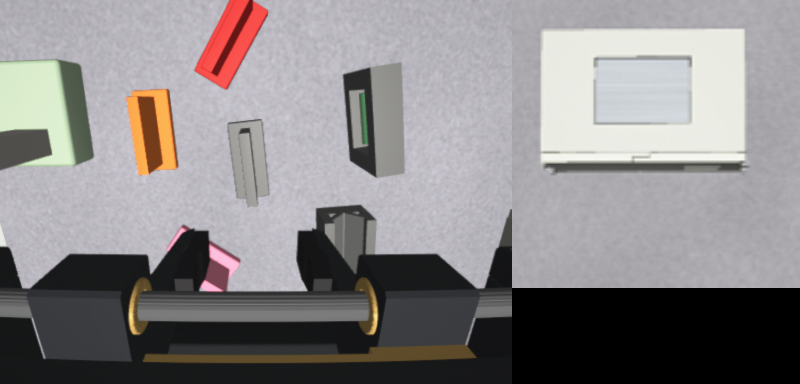

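The doors look shut and flush in the top inset. The wrist view shows the grey bracket with its base at about (229–268, 120–197) and its rib top running from (244,130) to (252,206).

Run:
```python
from h import *
s=snap('wrist'); im=s['img']
b=plane(s,[[229,123],[262,120],[268,193],[237,197]],.014); print(b.round(4).tolist(), b.mean(0), np.linalg.norm(b[0]-b[3]),np.linalg.norm(b[0]-b[1]))
t=plane(s,[[244,130],[251.5,206]],.07); d=t[0]-t[1]; print(t.round(4).tolist(),t.mean(0),np.linalg.norm(d),np.degrees(np.arctan2(d[1],d[0])))
d=b[3]-b[0]; print(np.degrees(np.arctan2(d[1],d[0]))); d=b[2]-b[1]; print(np.degrees(np.arctan2(d[1],d[0])))
go(t.mean(0)[0],t.mean(0)[1],.14)
```

```text
[[0.463, -0.4538, 0.014], [0.4593, -0.4131, 0.014], [0.5539, -0.404, 0.014], [0.5596, -0.4452, 0.014]] [ 0.50898158 -0.42904577  0.014     ] 0.09694679316736722 0.040908966989985696
[[0.4657, -0.4337, 0.07], [0.5513, -0.4257, 0.07]] [ 0.50852995 -0.4297256   0.07      ] 0.0859505627694545 -174.6523871501823
5.090371557550471
5.458205529579854
delta cm [ 0.31 -0.64 11.96] heading y 90.15 turn z None
```

Call:
step_arm([
  [[0,0,0],[0,0,-5.2]],
  [[0.25,-0.67,4],[0,0,0]],
  [[0,0,5],[0,0,0]],
  [[0,0,4],[0,0,0]],
  [[0,0,3],[0,0,0]],
  [[0,0,2.5],[0,0,0]],
  [[0,0,1.9],[0,0,0]],
  [[0,0,0],[0,0,0]],
  [[0,0,0],[0,0,0]],
])

```text
clock: 17.98
tool_pos: [0.5098, -0.4322, 0.0563]
eef_rot: [-0.045, 0.999, -0.0, 0.001]
contact_force: [0.3, 0.1, -0.5]
opening: 0.549
finger_force: 0.0
```

Call:
step_arm([
  [[0,0,0],[0,0,0]],
  [[0,0,0],[0,0,0]],
  [[0,0,0],[0,0,0]],
  [[0,0,0],[0,0,0]],
  [[0,0,0],[0,0,0]],
], claw=-1, grip_force=40)

```text
clock: 18.6
tool_pos: [0.509, -0.4316, 0.0553]
eef_rot: [-0.045, 0.999, 0.0, -0.0]
contact_force: [-0.7, 2.2, 0.5]
opening: 0.137
finger_force: 40.0
```

Call:
step_arm([
  [[0,0,-2],[0,0,0]],
  [[0,0,-4],[0,0,0]],
  [[0,0,-5],[0,0,0]],
  [[0,0,-5],[0,0,0]],
  [[0,0,-4],[0,0,0]],
  [[0,0,0],[0,0,0]],
])

```text
clock: 19.35
tool_pos: [0.5107, -0.4333, 0.2599]
eef_rot: [-0.045, 0.999, -0.003, 0.003]
contact_force: [0.7, -0.9, -4.0]
opening: 0.129
finger_force: 40.0
```

Run:
```python
from h import *
s=sensors.get_state(); print(s['q'].round(3), s['contact_force'],s['opening']); go(.666,.088,.255,180)
```

```text
[ 0.885  0.78  -0.499  1.413  0.401  1.042  1.968] [ 0.65266466 -0.92537535 -4.03781991] 0.12891695624249466
delta cm [-20.16  50.52   0.34] heading y 95.16 turn z -84.84
```

Call:
step_arm([
  [[0,0,0],[0,0,7.93]],
  [[0,0,0],[0,0,7.93]],
  [[0,0,0],[0,0,7.93]],
  [[0,0,0],[0,0,7.93]],
  [[0,0,0],[0,0,7.93]],
  [[0,0,0],[0,0,7.93]],
  [[0,0,0],[0,0,7.93]],
  [[0,0,0],[0,0,7.93]],
  [[0,0,0],[0,0,7.93]],
  [[0,0,0],[0,0,7.93]],
  [[0,0,0],[0,0,7.93]],
  [[0,0,0],[0,0,7.93]],
])

```text
clock: 20.85
tool_pos: [0.5078, -0.4315, 0.2534]
eef_rot: [0.708, 0.706, -0.0, -0.002]
contact_force: [-0.3, -0.2, -3.0]
opening: 0.131
finger_force: 40.0
```

Run:
```python
from h import *
s=sensors.get_state(); print(s['q'].round(3),s['opening']); go(.666,.088,.255,0)
```

```text
[ 0.655  0.75  -0.039  1.433  0.032  0.963  0.604] 0.13090138996300635
delta cm [52.01 15.62 -0.1 ] heading y -0.23 turn z -0.23
```

Call:
step_arm([
  [[3,0.5,0],[0,0,0]],
  [[4.5,1.5,0],[0,0,0]],
  [[4.5,1.5,0],[0,0,0]],
  [[4.5,1.5,0],[0,0,0]],
  [[4.5,1.5,0],[0,0,0]],
  [[4.5,1.5,0],[0,0,0]],
  [[4.5,1.5,0],[0,0,0]],
  [[4.5,1.5,0],[0,0,0]],
  [[4.5,1.5,0],[0,0,0]],
  [[4.5,1.5,0],[0,0,0]],
  [[4.5,1.1,0],[0,0,0]],
  [[3,0,0],[0,0,0]],
])

```text
clock: 22.35
tool_pos: [0.6589, 0.0812, 0.2534]
eef_rot: [0.706, 0.708, -0.001, -0.001]
contact_force: [-0.2, -0.8, -4.0]
opening: 0.136
finger_force: 40.0
```

Run:
```python
from h import *
snap('top');snap('top')
s=snap('top'); st=sensors.get_state(); print(st['q'].round(3),st['opening'],st['tool_pos'],st['contact_force']); go(.666,.088,.215,0)
w=snap('wrist')['img']; c=np.zeros((384,800,3),np.uint8); c[:,:512]=w; c[:288,512:]=cv2.resize(s['img'][105:225,180:300],(288,288)); cv2.imwrite('pics/w3.png',c[:,:,::-1])
```

```text
[-0.2    0.745  0.019  1.446 -0.017  0.953 -0.171] 0.12960204347689783 [0.65826635 0.08069094 0.25354414] [ 0.66558146 -0.57501035 -3.05285846]
delta cm [0.72 0.79 3.85] heading y 0.29 turn z 0.29
```

View pics/w3.png

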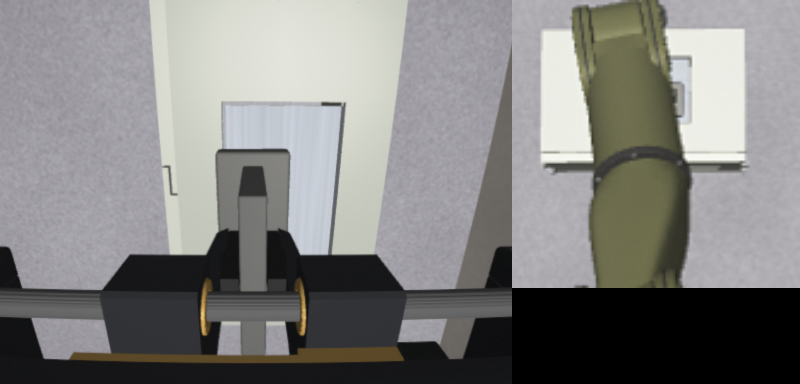

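The wrist view shows the bracket hanging upright over the flap. The slot's +y edge runs from (222,101) to (346,102). I check the slot position from those corners.

Run:
```python
from h import *
s=snap('wrist'); print(plane(s,[[222,101],[346,102]],.15).round(4))
print('bracket end bottom corners?', plane(s,[[217,151],[289,151]],sensors.get_state()['tool_pos'][2]-.055+.014).round(4))
```

```text
[[0.6343 0.1523 0.15  ]
 [0.7275 0.152  0.15  ]]
bracket end bottom corners? [[0.6372 0.1256 0.2132]
 [0.6782 0.1257 0.2132]]
```

Call:
step_arm([
  [[0.8,0.8,1],[0,0,0]],
  [[0,0.07,1.5],[0,0,0]],
  [[0,0,1.2],[0,0,0]],
  [[0,0,0],[0,0,0]],
])

```text
clock: 23.1
tool_pos: [0.6671, 0.0854, 0.2164]
eef_rot: [0.707, 0.707, -0.002, -0.001]
contact_force: [0.4, -0.2, -3.3]
opening: 0.13
finger_force: 40.0
```

Call:
step_arm([
  [[0,0,0.8],[0,0,0]],
  [[0,0,0.8],[0,0,0]],
  [[0,0,0.8],[0,0,0]],
])

```text
clock: 23.48
tool_pos: [0.6689, 0.086, 0.1944]
eef_rot: [0.707, 0.707, 0.001, 0.001]
contact_force: [1.1, -0.6, -1.3]
opening: 0.129
finger_force: 40.0
```

Call:
step_arm([
  [[0,-0.1,0.8],[0,0,0]],
  [[0,-0.1,1],[0,0,0]],
  [[0,0,1],[0,0,0]],
  [[0,0,1],[0,0,0]],
])

```text
clock: 23.98
tool_pos: [0.6659, 0.086, 0.1554]
eef_rot: [0.707, 0.707, -0.0, -0.0]
contact_force: [-1.4, 0.5, -2.3]
opening: 0.131
finger_force: 40.0
```

Call:
step_arm([
  [[0,0,1],[0,0,0]],
  [[0,0,1],[0,0,0]],
  [[0,0,1],[0,0,0]],
  [[0,0,0.9],[0,0,0]],
  [[0,0,0],[0,0,0]],
])

```text
clock: 24.6
tool_pos: [0.6651, 0.0859, 0.116]
eef_rot: [0.707, 0.707, -0.001, -0.001]
contact_force: [-2.4, -0.8, -3.9]
opening: 0.135
finger_force: 40.0
```

Call:
step_arm([
  [[0,0.2,0.3],[0,0,0]],
  [[0,0,0],[0,0,0]],
])

```text
clock: 24.85
tool_pos: [0.6685, 0.0859, 0.1143]
eef_rot: [0.707, 0.707, 0.0, 0.0]
contact_force: [-1.7, -0.3, -3.8]
opening: 0.136
finger_force: 40.0
```

Call:
step_arm([
  [[0,0,0],[0,0,0]],
  [[0,0,0],[0,0,0]],
  [[0,0,0],[0,0,0]],
  [[0,0,0],[0,0,0]],
], claw=-0.55)

```text
clock: 25.35
tool_pos: [0.6691, 0.0861, 0.1149]
eef_rot: [0.707, 0.707, 0.001, 0.001]
contact_force: [-0.6, 0.0, 1.9]
opening: 0.222
finger_force: 0.9
```

Call:
step_arm([
  [[0,0,-0.7],[0,0,0]],
  [[0,0,-1],[0,0,0]],
  [[0,0,-1],[0,0,0]],
  [[0,0,0],[0,0,0]],
])

```text
clock: 25.85
tool_pos: [0.6697, 0.0861, 0.143]
eef_rot: [0.707, 0.707, 0.002, 0.001]
contact_force: [-0.2, -0.1, 2.0]
opening: 0.228
finger_force: 0.8
```

Call:
step_arm([
  [[0,0,-1],[0,0,0]],
  [[0,0,-1],[0,0,0]],
  [[0,0,-2],[0,0,0]],
  [[0,0,-3],[0,0,0]],
  [[0,0,-4],[0,0,0]],
  [[0,0,-2],[0,0,0]],
  [[0,-3,0],[0,0,0]],
  [[0,-5,0],[0,0,0]],
  [[0,-5,0],[0,0,0]],
  [[0,-5,0],[0,0,0]],
  [[0,0,0],[0,0,0]],
])

```text
clock: 27.22
tool_pos: [0.4843, 0.0855, 0.2717]
eef_rot: [0.706, 0.708, -0.002, -0.001]
contact_force: [-0.4, 0.2, 0.1]
opening: 0.227
finger_force: 0.0
```

Run:
```python
from h import *
s=snap('top'); st=sensors.get_state(); print(st['tool_pos'],st['contact_force'],st['clock'])
w=snap('wrist')['img']; c=np.zeros((384,800,3),np.uint8); c[:,:350]=w[:,80:430]; c[:384,350:]=cv2.resize(s['img'][105:260,170:430],(450,384)[:2]); cv2.imwrite('pics/f.png',c[:,:,::-1])
```

```text
[0.48759091 0.085887   0.27212848] [ 0.71608287 -0.08734291 -0.20707457] 27.275
```

View pics/f.png

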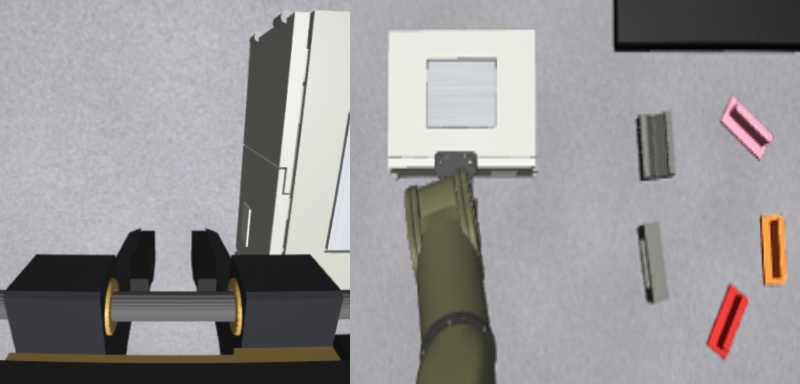

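The flap is flush at (461,93), the bracket has gone inside, and the leaves are shut with the flange lapping at (285,180). The bystanders have not moved, and the gripper is clear.

```bash
python3 -c "
from plant import finish_job; print(finish_job())"
```

```text
the job is handed in; nothing more can be done
None
```

The job is handed in at about 27 s on the clock: tray home, rebated leaf then flanged leaf shut, bracket released through the flap, flap closed and bystanders unmoved in the last picture; the bracket's rest in the tray is inferred, since no camera sees inside.

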